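# Latch the display case gate open

### The job

Open the jewellery display case for the day: lift the black ball of the gate's drop bar until the bar is clear of its catch, swing the barred gate open, press it gently against the sprung stop of the keeper on the post, and let the bar drop fully down behind the keeper's nose, so that it holds the gate open by itself. Do not wrench the bar against the catch or shove it hard into the keeper (go by feel, keep under 10 N), and leave the other goods where they stand.

Things in the scene. Friction and masses are not known exactly. Their poses are not given: they have to be found in the camera images.
- case: Wooden display case 260 mm wide, 175 deep, 145 high, clear sides, on a 15 mm base board that runs 360 mm forward, 90 mm back and 140 mm to either side of the origin. Origin: on the table under the middle of the case. Axes: x to the case's back, y to the hinge side, z up; the gate is its front (-x). Fixed to the table; place and yaw differ each time.
- hinge (a point): Point on the gate's upright hinge axis at (-100, +120) mm in the case's axes, 203 mm above the table: level with the latch ball when the bar is down. The barred steel gate is 205 mm long and 143 mm high.
- ball (a point): Centre of the black ball knob, 26 mm across, on a thin stem above the drop bar: grip and lift here. Bar down: 170 mm from the hinge axis in the gate's plane, 203 mm above the table, 37 mm above the bar's upper edge. It stands 120 mm outward of and 45 mm above the bar's pivot, and moves on a circle about the pivot as the bar rises. Bar with ball: about 240 g.
- pivot (a point): Pivot of the steel drop bar, on the gate, 50 mm from the hinge axis and 158 mm above the table. The bar is 8 mm thick, 16 mm high, 200 mm long; down, it lies level just above the gate's top rail, underside 150 mm above the table, free end 240 mm from the hinge axis.
- latch (a joint): Angle of the drop bar, rad: 0 down and level (it falls there by its own weight), growing as the ball is lifted, stopped at 0.26. Above about 0.095 the bar clears the noses of catch and keeper (both rise 16 mm above its underside, 225 mm from the hinge axis). 0.17 (ball some 20 mm up) is a good height; the keeper's stop is tall enough to meet the bar at any lift.
- gate (a joint): Angle of the gate, rad: 0 shut, growing as its free end swings out to the case's -x side, then towards +y (clockwise from above); at angle a it points from the hinge axis along (-sin a, -cos a) in the case's axes. A weak closing spring (0.1 N m shut, 0.17 N m open: about 1 N at the ball) pulls it shut whenever it is not latched.
- catch: Steel catch on the case front that holds the gate shut: the bar lies behind its 8 mm thick upright nose with 2 mm play. Origin: at table height straight under the bar, 225 mm from the hinge axis along the shut gate.
- keeper: Hold-open keeper: wooden post 120 mm high with a steel head. Origin: at table height, 225 mm from the hinge axis at gate angle 1.309; x points the way the gate opens, y away from the hinge. The head is set by hand in a slot up to 31 mm either way along the gate's arc. That setting is NOT measured (this pose is the post's): the latched gate angle is 1.309 +- 0.14. Find it by feel.
- keeper_top (a point): Top of the keeper's post, 126 mm above the table. On its head: an 8 mm nose that the raised bar passes over, then a nylon-faced upright stop on a spring (2.0 N/mm, no preload, 18 mm travel), its free face 10.5 mm past the nose: the 8 mm bar drops between them only when it is brought right up to the stop, lightly pressing it (2 to 7 N). Push at the ball = 1.32 x force at the stop + closing spring.

How it is judged:
On the way, in this order (a step that is already met when the one before it is completed fails the run):
1. the bar is lifted clear of the catch while the gate is still shut (value of joint latch above 0.095 rad and value of joint gate below 0.12 rad), for 0.1 s.
2. the gate is swung well open with the bar held up (value of joint gate above 1 rad and value of joint latch above 0.07 rad), for 0.05 s.
At the end, for the whole second after the job is handed in: The gate stands open and still at the keeper (gate angle 1.15 to 1.48 rad, moving under 0.05 rad/s) with the drop bar fully down (latch angle under 0.03 rad); its closing spring would pull it shut if the bar were not behind the keeper's nose (value of joint gate between 1.15 and 1.48 rad and value of joint latch below 0.03 rad and not (velocity of joint gate above 0.05 rad/s) and velocity of joint gate above -0.05 rad/s); the robot touches nothing.
It fails at once if the bar is pushed on the keeper (nose or sprung stop) with more than 10 N (contact force between latch and keeper above 10 N).
It fails at once if the bar is wrenched against the catch with more than 10 N (contact force between latch and catch above 10 N).
It fails at once if one of the other goods is moved by more than 20 mm (distance of any of ring_cone, bangle, ring_tray, bead_jar, bracelet_bar, cash_tin, mug from where it was at the start of the episode above 0.02 m).
It also fails if it takes over 64 s, if anything falls off the work surface, if the arm or the gripper's body presses on something with over 40 N, if the wrist force passes 120 N, or if a joint passes its speed limit or range.

### The arm

A 6-joint arm with a two-finger parallel gripper is mounted at the origin on the work surface. World frame = base frame: x ahead of the robot, y to its left, z up, the work surface at z = 0. Lengths are in m, angles in rad, forces in N, time in s.
With the tool pointing down it reaches from about 0.35 to 0.775 m from the base axis. Payload 5.5 kg.
Tool frame: the origin (TCP) lies between the finger pads; the fingertips stand 17 mm ahead of it and the grasp point (between the pads) lies 2 mm behind it (env.finger_overhang is the distance from the TCP to the fingertips, in m); z points along the fingers, y is the line along which they close (so a half turn about z gives the same grasp; the last joint's range is limited). The gripper opens to 85 mm and grips with 20 to 120 N. Pads are 22 mm wide; open, the fingers measure 114 mm over their backs; the gripper's body (76 mm by 85 mm) begins 54 mm behind the grasp point. The pads swing forward as they close: fully open they stand 13 mm farther back than shut.
Start: joints at [1.097, 0.313, 0.046, 1.304, 0, 1.431], TCP at [0.188, 0.543, 0.248] pointing down, gripper open.
Joint ranges: [-2.76, 2.76], [-0.86, 1.69], [-1.03, 1.26], [-2.2, 2.34], [-1.47, 1.5], [-3.14, 3.14]. Speed limits (rad/s): [2.57, 2.57, 3.14, 3.14, 3.14, 3.14].

### API

Orientations are given as a unit quaternion [w, x, y, z].
In Python, from workcell import env gives the robot as it stands. The module is installed in compiled form; this text tells all that it offers.
- The arm moves only by the shell command python3 -m pendant 'ROWS' [FORCE]. ROWS is JSON, a list of rows, each a list of 5 numbers: the gripper's target within -1 to 1 (fully open at 1, half-way at 0, shut at -1), then the shift along the tool's x, y, z in m, then the turn about the tool's z in rad. A call has 1 to 8 rows; each row shifts and turns the commanded pose from where the row before left it, along the tool's axes as they then stand; what a row does not reach is not made up. A row lasts 1/8 s, in which the tool goes at most 62.5 mm and 10.7 degrees, less where a joint would pass 70% of its speed; a pose out of reach is approached as far as the arm can. A call with a gripper value outside its range is refused whole. The fingers move at their own pace and stop on an object; FORCE is the grip in N (left out, the last holds). Time passes only in rows, so rows that do not move let the fingers close. It gives the time, the measured TCP pose, the force, the opening and the grip force at its end, in the units of the state.
- env.get_state(): the state, without advancing time (a new reading comes with each control period).
- env.read_camera(name): name is "scene" or "top" or "wrist"; returns the picture (480x640x3 uint8, red, green, blue); there is no depth.
- env.calibration(name): a dict with "K" (3x3 intrinsics, pixels), "T" (4x4, takes a point from camera to world coordinates); the wrist camera has in their place "tool_from_camera" (4x4, takes a point from camera to tool coordinates, whose origin is the TCP and whose axes are the flange's). Camera axes: x right, y down, z forward; pixel columns grow to the right and rows downward; lengths in m; the calibration is good to about 2 mm. A picture is of the moment at which its call begins: read the wrist's pose just before it. calibration takes no time and is no camera call.
- env.hand_in(): hands the job in; it is judged then, once.
Trained networks look in the newest picture that a camera, given by its name, has taken for a name from the list of things; names that differ only in an ending like _2 or _b are one class to them, and where a whole thing is asked for, a point or a joint stands for the part that bears it (a point fixed in the world has none). Each returns a list of dicts, best first, with "score" (0 to 1); they miss things now and then, are a little off and sometimes report something else, mostly with a low value. They report only what shows in the picture. A call takes as long as a camera call.
- env.recognise(camera, label): "centre" ([column, row] in pixels, amid what is visible of it).
The state is a dict: "clock": time; "joint_pos": joint angles; "qvel": joint speeds; "tau": joint torques, N m; "tcp_pos": TCP position; "orientation": TCP orientation; "wrist_force": force on the tool from outside, world axes, zero at the start; "ft_torque": the same for the moment, N m; "finger_gap": finger opening in m; "grip_force": force on a finger pad.
Only numpy, scipy, OpenCV 4.12 (cv2) and the standard library are available. Lean on these libraries where they do the work, as an engineer would, in place of code of your own. Each camera call takes 0.05 s, during which the arm holds its last target. There are 200 camera calls.

## Working session

There is one attempt and no reset: what is moved stays moved. The work goes in short steps, Python scripts to look and compute and a shell command to move; the robot and the scene stay as the last step left them, time stands still between calls to the robot, and variables do not carry over. Pictures are saved under pics/ and viewed, at most 10 in all, crops included, and the job is handed in when it is done.

```bash
mkdir -p pics; cat > h.py <<'E'
import numpy as np, cv2
from workcell import env
from scipy.spatial.transform import Rotation as R
def cal(name):
    c=env.calibration(name); K=np.array(c["K"])
    if "T" in c: return K,np.array(c["T"])
    s=env.get_state(); q=s["orientation"]; T=np.eye(4)
    T[:3,:3]=R.from_quat([q[1],q[2],q[3],q[0]]).as_matrix(); T[:3,3]=s["tcp_pos"]
    return K,T@np.array(c["tool_from_camera"])
def ray(KT,px):
    K,T=KT; d=T[:3,:3]@np.linalg.solve(K,[px[0],px[1],1]); return T[:3,3],d/np.linalg.norm(d)
def atz(KT,px,z):
    o,d=ray(KT,px); return o+d*(z-o[2])/d[2]
def proj(KT,p):
    K,T=KT; c=K@(T[:3,:3].T@(np.array(p)-T[:3,3])); return c[:2]/c[2]
def snap(name,f):
    KT=cal(name); im=env.read_camera(name); cv2.imwrite("pics/"+f,im[:,:,::-1]); return KT,im
E
python3 - <<'E'
from h import *
Z={"case":0.08,"hinge":.203,"ball":.203,"pivot":.158,"catch":.158,"keeper":.06,"keeper_top":.126}
for cam in("scene","top"):
    KT,im=snap(cam,cam+"0.png")
    for n,z in Z.items():
        for r in env.recognise(cam,n)[:2]: print(cam,n,np.round(r["score"],2),np.round(r["centre"]),np.round(atz(KT,r["centre"],z),3))
s=env.get_state();print(s["clock"],s["orientation"],s["wrist_force"],s["finger_gap"])
E
```

```text
scene case 0.93 [255. 280.] [ 0.706 -0.027  0.08 ]
scene hinge 0.9 [256. 280.] [0.751 0.109 0.203]
scene ball 0.95 [246. 209.] [ 0.7   -0.057  0.203]
scene pivot 0.71 [248. 207.] [ 0.674 -0.124  0.158]
scene catch 0.78 [229. 198.] [ 0.694 -0.165  0.158]
scene catch 0.31 [250. 204.] [ 0.668 -0.132  0.158]
scene keeper 0.97 [389. 221.] [ 0.401 -0.091  0.06 ]
scene keeper_top 0.62 [389. 224.] [ 0.46  -0.007  0.126]
scene keeper_top 0.6 [229. 199.] [ 0.68  -0.213  0.126]
top case 0.67 [366. 230.] [ 0.643 -0.064  0.08 ]
top hinge 0.79 [364. 226.] [ 0.618 -0.046  0.203]
top ball 0.9 [396. 191.] [ 0.665 -0.098  0.203]
top pivot 0.81 [399. 190.] [ 0.682 -0.112  0.158]
top catch 0.88 [436. 192.] [ 0.673 -0.168  0.158]
top keeper 0.77 [348. 346.] [ 0.454 -0.014  0.06 ]
top keeper_top 0.77 [348. 344.] [ 0.457 -0.01   0.126]
0.8 [2.00947789e-05 1.66121631e-01 9.86105266e-01 9.23685206e-05] [0.13518567 0.59401838 0.66307208] 0.0855531409391972
```

View pics/top0.png

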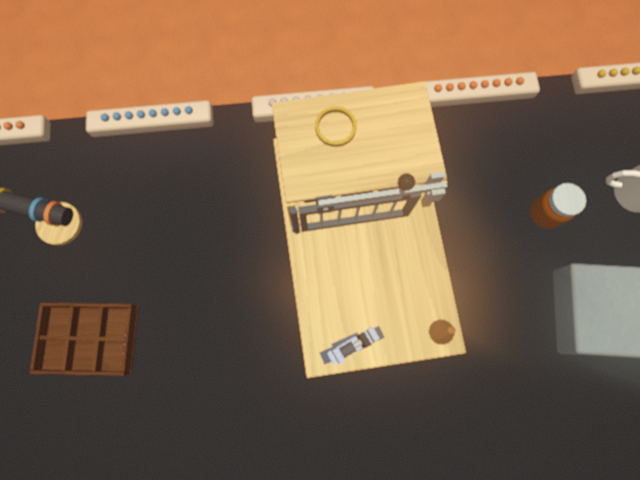

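View pics/scene0.png

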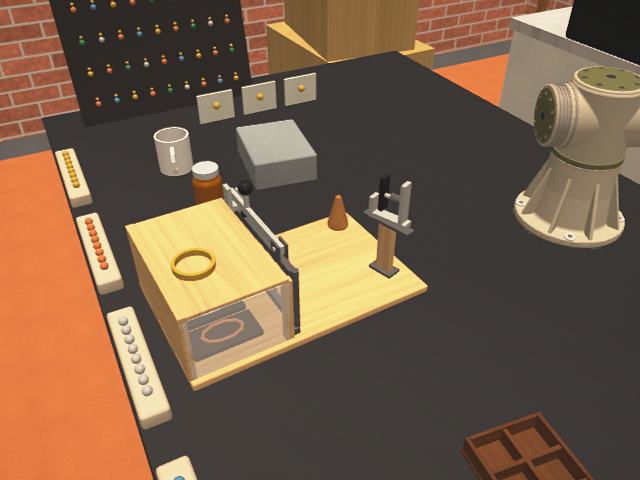

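Top view: ball at (406,182), board front corners at (306,377) and (465,352), keeper head at about (350,345). Scene view: ball at (246,188), board corner at (427,288). I'll fit the case pose to these points.

```bash
cat >> h.py <<'E'
def world(p,l):
    x,y,t=p; c,s=np.cos(t),np.sin(t); return np.array([x+c*l[0]-s*l[1],y+s*l[0]+c*l[1],l[2]])
E
python3 - <<'E'
from h import *
from scipy.optimize import least_squares
obs=[("top",(-.1,-.05,.203),(406,182)),("top",(-.36,.14,.015),(306,377)),("top",(-.36,-.14,.015),(465,352)),("top",(-.317,.062,.126),(349,346)),
("scene",(-.1,-.05,.203),(246,188)),("scene",(-.36,.14,.015),(427,288))]
C={n:cal(n) for n in("top","scene")}
f=lambda p:np.concatenate([proj(C[n],world(p,l))-px for n,l,px in obs])
for t0 in(0,):
    r=least_squares(f,[.65,-.06,t0],loss="soft_l1"); print(r.x,r.cost); print(np.round(f(r.x),1))
p=r.x
for l in[(-.1,-.05,.203),(-.1,.12,.203),(-.317,.062,.126),(-.1,-.105,.158)]: print(l,np.round(world(p,l),3))
print(np.round(C["top"][1],2),np.round(C["scene"][1],2))
for n,px in(("top",(406,182)),("scene",(246,188))): print(atz(C[n],px,.203))
E
```

```text
[ 0.77611693 -0.05943401  0.04851259] 4.797171287489867
[-0.3 -0.4 -1.2  0.1  0.2  1.2  1.  -1.9 -0.3  0.1  1.9 -1.4]
(-0.1, -0.05, 0.203) [ 0.679 -0.114  0.203]
(-0.1, 0.12, 0.203) [0.67  0.056 0.203]
(-0.317, 0.062, 0.126) [ 0.456 -0.013  0.126]
(-0.1, -0.105, 0.158) [ 0.681 -0.169  0.158]
[[-0.09 -0.97  0.22  0.45]
 [-1.    0.09 -0.02  0.04]
 [-0.   -0.22 -0.97  0.86]
 [ 0.    0.    0.    1.  ]] [[-0.89  0.28 -0.36  0.95]
 [ 0.45  0.54 -0.71  0.67]
 [-0.01 -0.79 -0.61  0.71]
 [ 0.    0.    0.    1.  ]]
[ 0.67795404 -0.11452727  0.203     ]
[ 0.67807969 -0.11435478  0.203     ]
```

```bash
python3 -m pendant '[[1,-0.042,-0.029,-0.006,0],[1,-0.042,-0.029,-0.006,0],[1,-0.042,-0.029,-0.006,0],[1,-0.042,-0.029,-0.006,0],[1,-0.042,-0.029,-0.006,0],[1,-0.042,-0.029,-0.006,0],[1,-0.042,-0.029,-0.006,0],[1,-0.042,-0.029,-0.006,0]]' 20
python3 -m pendant '[[1,-0.042,-0.029,0,0],[1,-0.042,-0.029,0,0],[1,-0.042,-0.029,0,0],[1,-0.042,-0.029,0,0],[1,-0.042,-0.029,0,0],[1,-0.042,-0.029,0,0],[1,-0.042,-0.029,0,0],[1,0,0,0,-0.17]]'
python3 -m pendant '[[1,0,0,0,-0.178],[1,0,0,0,-0.178],[1,0,0,0,-0.178],[1,0,0,0,-0.178],[1,0,0,0,-0.178],[1,0,0,0,-0.178],[1,0,0,0,-0.178],[1,0,0,0,-0.178]]'
python3 -m pendant '[[1,0,0,0,-0.178],[1,0,0,0,-0.178],[1,0,0,0,0],[1,0,0,0,0]]'
cat >> h.py <<'E'
P=np.array([ 0.77611693,-0.05943401,0.04851259])
def totool(w):
    s=env.get_state(); q=s["orientation"]; M=R.from_quat([q[1],q[2],q[3],q[0]]).as_matrix()
    return M.T@(np.array(w)-s["tcp_pos"]), np.degrees(np.arctan2(M[1,1],M[0,1]))
E
python3 - <<'E'
from h import *
KT,im=snap("wrist","w1.png")
r=env.recognise("wrist","ball"); print([(a["score"],a["centre"],atz(KT,a["centre"],.203)) for a in r[:2]])
s=env.get_state(); print(s["tcp_pos"],s["wrist_force"],s["clock"]); print(totool([.678,-.1144,.203]), proj(KT,[.678,-.1144,.203]))
E
```

```text
clock: 1.8
tcp_pos: [0.4307, 0.2126, 0.2968]
orientation: [0.0, 0.166, 0.986, 0.0]
wrist_force: [-1.1, 0.5, -0.2]
finger_gap: 0.0856
grip_force: 0.0
clock: 2.8
tcp_pos: [0.6427, -0.0777, 0.2944]
orientation: [-0.001, 0.082, 0.997, -0.0]
wrist_force: [-0.5, 0.3, 0.6]
finger_gap: 0.0854
grip_force: 0.0
clock: 3.8
tcp_pos: [0.6411, -0.0741, 0.2962]
orientation: [-0.0, -0.592, 0.806, 0.0]
wrist_force: [-0.7, 0.7, -0.5]
finger_gap: 0.0856
grip_force: 0.0
clock: 4.3
tcp_pos: [0.6411, -0.0741, 0.2962]
orientation: [-0.0, 0.722, -0.692, -0.0]
wrist_force: [0.5, 0.2, -0.3]
finger_gap: 0.0855
grip_force: 0.0
[(0.93, [262.0, 181.3], array([ 0.67442295, -0.11422813,  0.203     ]))]
[ 0.64112861 -0.0741024   0.2962779 ] [-0.34732046  0.31814114  0.23012082] 4.4
(array([ 0.04187514, -0.03507651,  0.09327526]), np.float64(-177.5030968263922)) [255.6528458  180.72340265]
```

View pics/w1.png

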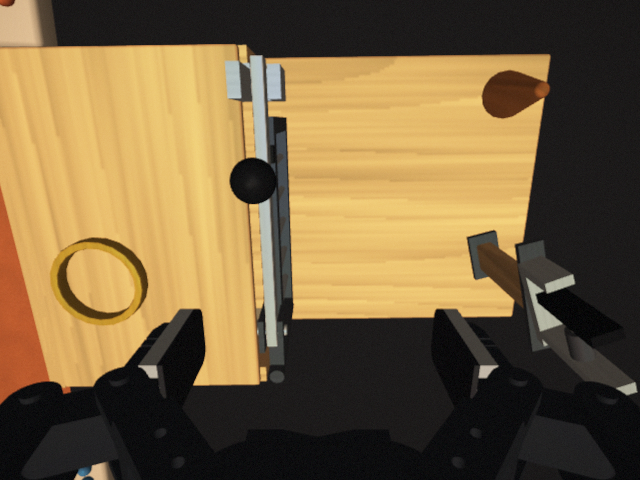

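Wrist view: ball at (253,181) against the predicted (256,181), so it agrees to about 1 mm. Keeper is at lower right, around (560,300).

```bash
python3 -m pendant '[[1,0.021,-0.018,0,0],[1,0.021,-0.018,0.01,0],[1,0,0,0.02,0],[1,0,0,0.02,0],[1,0,0,0.01,0.005],[1,0,0,0,0]]'
python3 - <<'E'
from h import *
KT,im=snap("wrist","w2.png")
r=env.recognise("wrist","ball"); print([(a["score"],a["centre"],atz(KT,a["centre"],.203)) for a in r[:2]])
s=env.get_state(); print(s["tcp_pos"],s["wrist_force"],s["clock"]); print(totool([.679,-.1144,.203]), proj(KT,[.679,-.1144,.203]))
E
```

```text
clock: 5.15
tcp_pos: [0.6786, -0.1142, 0.2357]
orientation: [0.0, 0.721, -0.693, -0.001]
wrist_force: [0.1, 0.4, 0.6]
finger_gap: 0.0853
grip_force: 0.0
[(0.67, [312.3, 288.4], array([ 0.68112625, -0.11715662,  0.203     ]))]
[ 0.67925421 -0.11441421  0.23715739] [ 0.78114504 -0.61408971  0.38641813] 5.25
(array([-3.31109312e-05,  2.90447581e-04,  3.41570858e-02]), np.float64(-177.6921740316717)) [316.8285012  294.22976535]
```

View pics/w2.png

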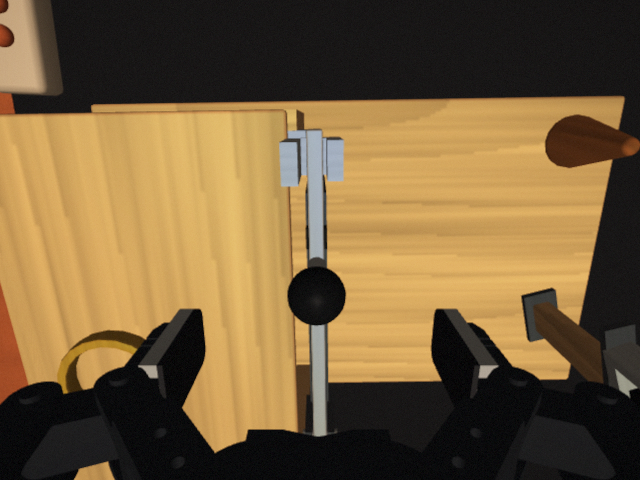

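The ball is centred between the fingers at (316,295), as predicted. I'll descend and close in small steps.

```bash
python3 -m pendant '[[1,0,-0.001,0.018,0],[1,0,0,0.018,0],[0.2,0,0,0,0],[-0.2,0,0,0,0],[-0.25,0,0,0,0],[-0.25,0,0,0,0]]' 20
python3 -m pendant '[[-0.32,0,0,0,0],[-0.32,0,0,0,0]]'
python3 -m pendant '[[-0.38,0,0,0,0],[-0.38,0,0,0,0]]'
```

```text
clock: 6.0
tcp_pos: [0.6803, -0.1145, 0.2012]
orientation: [-0.0, 0.721, -0.693, 0.001]
wrist_force: [0.4, -0.3, 0.7]
finger_gap: 0.0322
grip_force: 0.0
clock: 6.25
tcp_pos: [0.68, -0.1144, 0.2004]
orientation: [-0.0, 0.721, -0.693, 0.0]
wrist_force: [0.0, 0.6, -0.1]
finger_gap: 0.0293
grip_force: 0.0
clock: 6.5
tcp_pos: [0.6799, -0.1144, 0.2003]
orientation: [0.0, 0.721, -0.693, -0.0]
wrist_force: [-0.2, -0.4, -0.1]
finger_gap: 0.0266
grip_force: 0.3
```

```bash
python3 -m pendant '[[-0.42,0,0,0,0],[-0.42,0,0,0,0]]'
python3 -m pendant '[[-0.6,0,0,0,0],[-0.6,0,0,0,0],[-0.6,0,0,0,0]]' 25
```

```text
clock: 6.75
tcp_pos: [0.6798, -0.1144, 0.2004]
orientation: [0.0, 0.721, -0.693, -0.0]
wrist_force: [-2.2, -0.5, 2.2]
finger_gap: 0.0253
grip_force: 9.8
clock: 7.12
tcp_pos: [0.6799, -0.1144, 0.2004]
orientation: [-0.0, 0.721, -0.693, -0.0]
wrist_force: [-2.4, -0.9, 3.0]
finger_gap: 0.0241
grip_force: 24.4
```

```bash
python3 -m pendant '[[-0.6,-0.001,0,-0.0025,0],[-0.6,-0.001,0,-0.0025,0],[-0.6,-0.0011,0,-0.0025,0],[-0.6,-0.0011,0,-0.0025,0],[-0.6,-0.0012,0,-0.0025,0],[-0.6,-0.0012,0,-0.0024,0],[-0.6,-0.0013,0,-0.0024,0],[-0.6,-0.0013,0,-0.0024,0]]'
python3 -m pendant '[[-0.6,0,0,0,0],[-0.6,0,0,0,0]]'
python3 - <<'E'
from h import *
KT,im=snap("scene","s1.png")
cv2.imwrite("pics/s1c.png",cv2.resize(im[130:330,150:450,::-1],None,fx=2.5,fy=2.5))
E
```

```text
clock: 8.12
tcp_pos: [0.6795, -0.1049, 0.22]
orientation: [-0.0, 0.721, -0.693, -0.0]
wrist_force: [-2.8, -1.3, -2.1]
finger_gap: 0.0242
grip_force: 24.6
clock: 8.38
tcp_pos: [0.6796, -0.105, 0.2198]
orientation: [-0.0, 0.721, -0.693, -0.0]
wrist_force: [-3.0, -0.6, -1.9]
finger_gap: 0.0242
grip_force: 24.6
```

View pics/s1c.png

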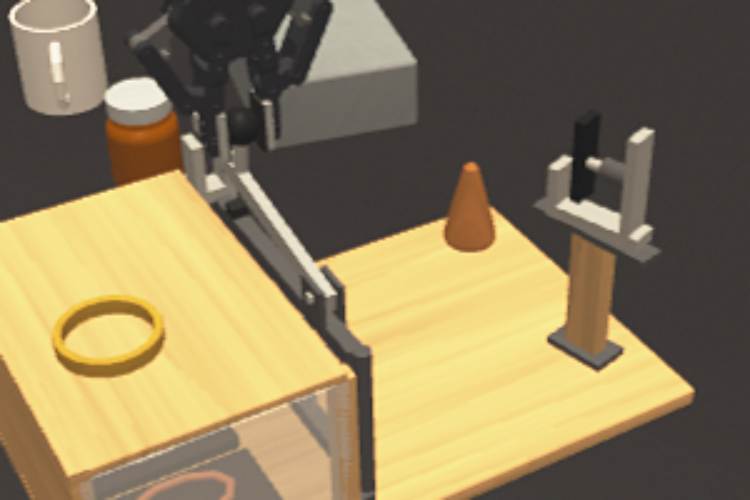

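The bar stands tilted above the catch, and the ball is between the fingers. Keeper: nose at crop (558,180), black sprung stop at (585,155), backing at (640,185). Now I'll swing the gate along the arc, ball radius 161 mm.

```bash
python3 -m pendant '[[-0.6,-0.0002,0.008,0,0.05],[-0.6,-0.0008,0.016,0,0.1],[-0.6,-0.0008,0.016,0,0.1],[-0.6,-0.0008,0.016,0,0.1],[-0.6,0,0,0,0]]'
cat > where.py <<'E'
from h import *
s=env.get_state(); h=world(P,(-.1,.12,.203)); d=s["tcp_pos"]-h
M,hd=totool(h); ca,sa=np.cos(P[2]),np.sin(P[2]); dx,dy=ca*d[0]+sa*d[1],-sa*d[0]+ca*d[1]
a=np.arctan2(-dx,-dy); tool=np.radians(180-hd)%(2*np.pi)+P[2]
f=s["wrist_force"]; fc=np.array([ca*f[0]+sa*f[1],-sa*f[0]+ca*f[1]])
print("angle %.4f r %.4f z %.4f tool %.3f Fopen %.2f Frad %.2f Fz %.2f"%(a,np.hypot(dx,dy),s["tcp_pos"][2],tool,fc@[-np.cos(a),np.sin(a)],fc@[-np.sin(a),-np.cos(a)],f[2]),"gap %.4f"%s["finger_gap"])
E
python3 where.py
```

```text
clock: 9.05
tcp_pos: [0.6243, -0.0979, 0.2208]
orientation: [0.0, -0.59, 0.808, -0.001]
wrist_force: [-0.9, -2.4, -0.3]
finger_gap: 0.0241
grip_force: 25.1
angle 0.3403 r 0.1603 z 0.2208 tool 0.358 Fopen 0.16 Frad 2.51 Fz -0.35 gap 0.0241
```

```bash
python3 -m pendant '[[-0.6,-0.0008,0.016,0,0.1],[-0.6,-0.0008,0.016,0,0.1],[-0.6,-0.0008,0.016,0,0.1],[-0.6,-0.0008,0.016,0,0.1],[-0.6,-0.0008,0.016,0,0.1],[-0.6,-0.0008,0.016,0,0.1],[-0.6,-0.0008,0.016,0,0.1],[-0.6,0,0,0,0]]'
python3 where.py
python3 - <<'E'
from h import *
KT,im=snap("scene","s2.png")
cv2.imwrite("pics/s2c.png",cv2.resize(im[100:300,250:500,::-1],None,fx=3,fy=3))
KT,im=snap("wrist","w3.png")
E
```

```text
clock: 10.05
tcp_pos: [0.5361, -0.0307, 0.2206]
orientation: [-0.001, -0.277, 0.961, -0.001]
wrist_force: [-8.2, -6.2, 3.0]
finger_gap: 0.0243
grip_force: 25.5
angle 1.0482 r 0.1596 z 0.2206 tool 1.057 Fopen -0.80 Frad 10.29 Fz 2.95 gap 0.0243
```

View pics/s2c.png

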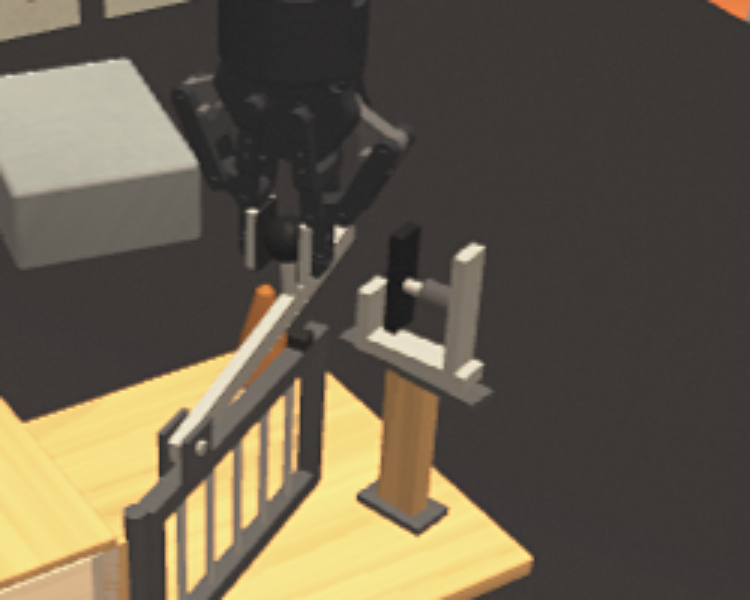

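View pics/w3.png

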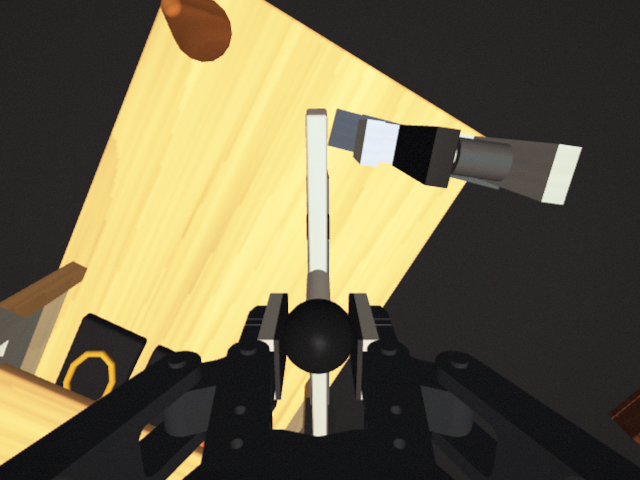

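Wrist view: bar end at (316,112), nose at about (378,142), black stop at (428,155). The gate is at 1.05 rad and the bar is raised, not yet at the nose. I'll relieve the radial load and estimate the nose angle.

```bash
python3 - <<'E'
from h import *
h=world(P,(-.1,.12,0))
def ang(p):
    d=p-h; c,s=np.cos(P[2]),np.sin(P[2]); dx,dy=c*d[0]+s*d[1],-s*d[0]+c*d[1]; return round(np.arctan2(-dx,-dy),3),round(np.hypot(dx,dy),4)
W=cal("wrist");S=cal("scene")
for z in(.166,.150):
  for px in((362,118),(358,160),(398,125),(392,165)): print("w",z,px,ang(atz(W,px,z)))
for z in(.166,):print("s",ang(atz(S,(374.3,194.3),z)))
E
python3 -m pendant '[[-0.6,0.0008,0,0,0],[-0.6,0,0,0,0]]'; python3 where.py
```

```text
w 0.166 (362, 118) (np.float64(1.133), np.float64(0.2362))
w 0.166 (358, 160) (np.float64(1.134), np.float64(0.2178))
w 0.166 (398, 125) (np.float64(1.202), np.float64(0.235))
w 0.166 (392, 165) (np.float64(1.207), np.float64(0.2173))
w 0.15 (362, 118) (np.float64(1.14), np.float64(0.2364))
w 0.15 (358, 160) (np.float64(1.142), np.float64(0.2164))
w 0.15 (398, 125) (np.float64(1.216), np.float64(0.2353))
w 0.15 (392, 165) (np.float64(1.221), np.float64(0.2161))
s (np.float64(1.148), np.float64(0.2284))
clock: 10.4
tcp_pos: [0.5363, -0.0315, 0.2203]
orientation: [-0.001, -0.278, 0.961, -0.001]
wrist_force: [-6.5, -3.2, 2.6]
finger_gap: 0.0241
grip_force: 25.4
angle 1.0432 r 0.1599 z 0.2203 tool 1.057 Fopen 0.86 Frad 7.20 Fz 2.62 gap 0.0241
```

```bash
python3 -m pendant '[[-0.6,0.0014,0.003,0,0.02],[-0.6,-0.0001,0.006,0,0.035],[-0.6,-0.0001,0.006,0,0.035],[-0.6,0,0.003,0,0.02],[-0.6,0,0,0,0],[-0.6,0,0,0,0]]'; python3 where.py
```

```text
clock: 11.15
tcp_pos: [0.5271, -0.0158, 0.22]
orientation: [0.0, -0.224, 0.975, 0.0]
wrist_force: [-1.1, -1.0, -1.1]
finger_gap: 0.0243
grip_force: 25.3
angle 1.1571 r 0.1601 z 0.2200 tool 1.168 Fopen -0.45 Frad 1.44 Fz -1.05 gap 0.0243
```

```bash
for i in 1; do python3 -m pendant '[[-0.6,0,0.0016,0,0.01],[-0.6,0,0.0016,0,0.01],[-0.6,0,0,0,0],[-0.6,0,0,0,0]]'; done >/dev/null; python3 where.py
python3 -m pendant '[[-0.6,0,0.0016,0,0.01],[-0.6,0,0,0,0],[-0.6,0,0,0,0]]'>/dev/null; python3 where.py; python3 where.py
```

```text
angle 1.1782 r 0.1602 z 0.2200 tool 1.188 Fopen -0.89 Frad 0.41 Fz -1.88 gap 0.0244
angle 1.1881 r 0.1602 z 0.2200 tool 1.198 Fopen -1.79 Frad -0.29 Fz -2.11 gap 0.0238
angle 1.1881 r 0.1602 z 0.2200 tool 1.198 Fopen -1.79 Frad -0.29 Fz -2.11 gap 0.0238
```

```bash
python3 -m pendant '[[-0.6,0,0.001,0,0.005],[-0.6,0,0,0,0],[-0.6,0,0,0,0]]'>/dev/null; python3 where.py
python3 -m pendant '[[-0.6,0,0.001,0,0.005],[-0.6,0,0,0,0],[-0.6,0,0,0,0]]'>/dev/null; python3 where.py
```

```text
angle 1.1940 r 0.1602 z 0.2200 tool 1.203 Fopen -1.25 Frad -1.33 Fz -3.12 gap 0.0242
angle 1.2003 r 0.1602 z 0.2200 tool 1.208 Fopen -0.17 Frad -0.82 Fz -2.62 gap 0.0241
```

```bash
python3 -m pendant '[[-0.6,0,0.001,0,0.005],[-0.6,0,0,0,0],[-0.6,0,0,0,0]]'>/dev/null; python3 where.py
python3 -m pendant '[[-0.6,0,0.0006,0,0.003],[-0.6,0,0,0,0],[-0.6,0,0,0,0]]'>/dev/null; python3 where.py
```

```text
angle 1.2048 r 0.1602 z 0.2200 tool 1.213 Fopen -3.13 Frad -1.57 Fz -4.48 gap 0.0241
angle 1.2081 r 0.1602 z 0.2200 tool 1.216 Fopen -4.44 Frad -1.91 Fz -4.10 gap 0.0242
```

Contact with the stop starts near 1.203 rad. I'll add a little more press, check, then lower.

```bash
python3 -m pendant '[[-0.6,0,0.0005,0,0.003],[-0.6,0,0,0,0],[-0.6,0,0,0,0]]'>/dev/null; python3 where.py
python3 -m pendant '[[-0.6,0,0,0,0],[-0.6,0,0,0,0]]'>/dev/null; python3 where.py
```

```text
angle 1.2100 r 0.1602 z 0.2201 tool 1.219 Fopen -5.54 Frad -1.94 Fz -4.63 gap 0.0242
angle 1.2101 r 0.1602 z 0.2201 tool 1.219 Fopen -5.26 Frad -2.02 Fz -4.83 gap 0.0240
```

```bash
python3 -m pendant '[[-0.6,0.0013,0,0.0024,0],[-0.6,0.0013,0,0.0024,0],[-0.6,0.0012,0,0.0024,0],[-0.6,0.0012,0,0.0025,0],[-0.6,0,0,0,0]]'>/dev/null; python3 where.py
python3 -m pendant '[[-0.6,0.0011,0,0.0025,0],[-0.6,0.0011,0,0.0025,0],[-0.6,0,0,0,0]]'>/dev/null; python3 where.py
```

```text
angle 1.2095 r 0.1649 z 0.2110 tool 1.219 Fopen -5.24 Frad -1.14 Fz -0.86 gap 0.0243
angle 1.2100 r 0.1673 z 0.2059 tool 1.219 Fopen -5.43 Frad -0.22 Fz -0.17 gap 0.0242
```

```bash
python3 -m pendant '[[-0.6,0.001,0,0.0025,0],[-0.6,0.001,0,0.0025,0],[-0.6,0,0,0,0],[-0.6,0,0,0,0]]'>/dev/null; python3 where.py
python3 -c "
from h import *
KT,im=snap('wrist','w4.png')"
```

```text
angle 1.2100 r 0.1692 z 0.2009 tool 1.219 Fopen -5.03 Frad -0.53 Fz -0.71 gap 0.0245
```

View pics/w4.png

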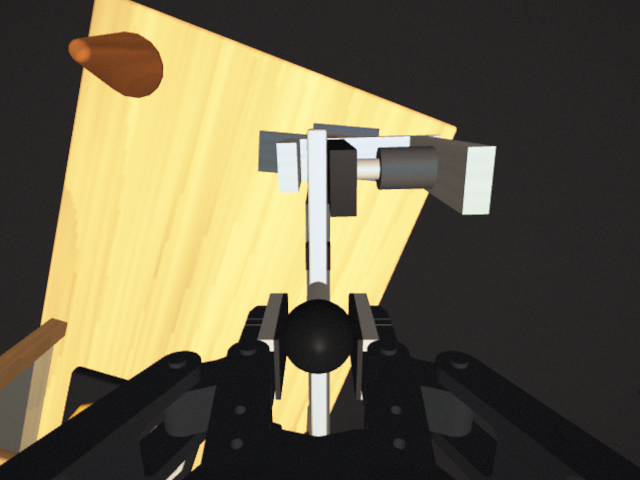

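The bar lies between the nose at (288,165) and the black stop at (343,178), and it is down. I'll ease the pressure off, then let go.

```bash
python3 -m pendant '[[-0.6,0,-0.0007,0,0],[-0.6,0,-0.0007,0,0],[-0.6,0,-0.0005,0,0],[-0.6,0,0,0,0],[-0.6,0,0,0,0]]'>/dev/null; python3 where.py
python3 -m pendant '[[-0.6,0,-0.0006,0,0],[-0.6,0,0,0,0],[-0.6,0,0,0,0]]'>/dev/null; python3 where.py
```

```text
angle 1.2037 r 0.1695 z 0.2005 tool 1.219 Fopen -2.20 Frad 0.27 Fz 3.17 gap 0.0244
angle 1.2000 r 0.1695 z 0.2005 tool 1.219 Fopen -0.07 Frad -0.31 Fz 4.83 gap 0.0241
```

```bash
python3 -m pendant '[[-0.6,0,-0.0006,0,0],[-0.6,0,0,0,0],[-0.6,0,0,0,0]]'>/dev/null; python3 where.py
python3 -m pendant '[[-0.42,0,0,0,0],[-0.36,0,0,0,0],[-0.3,0,0,0,0],[-0.2,0,0,0,0]]'; python3 -m pendant '[[0,0,0,0,0],[0.4,0,0,0,0],[0.8,0,0,0,0],[0.8,0,0,-0.005,0],[0.8,0,0,-0.02,0],[0.8,0,0,-0.03,0],[0.8,0,0,-0.04,0],[0.8,0,0,0,0]]'
python3 - <<'E'
from h import *
KT,im=snap("scene","s3.png")
cv2.imwrite("pics/s3c.png",cv2.resize(im[100:300,250:500,::-1],None,fx=3,fy=3))
K=cal("top"); env.read_camera("top")
r=env.recognise("top","ball"); print(r[:1],[atz(K,a["centre"],.203) for a in r[:1]])
h=world(P,(-.1,.12,.203)); print(proj(KT,world(P,(-.1-.17*np.sin(1.195),.12-.17*np.cos(1.195),.203))), env.recognise("scene","ball")[:2])
E
```

```text
angle 1.1965 r 0.1695 z 0.2005 tool 1.219 Fopen -0.96 Frad 0.01 Fz 4.96 gap 0.0243
clock: 17.58
tcp_pos: [0.5153, -0.014, 0.1997]
orientation: [-0.001, -0.199, 0.98, 0.0]
wrist_force: [0.7, -0.4, 0.2]
finger_gap: 0.0341
grip_force: 0.0
clock: 18.58
tcp_pos: [0.5175, -0.0145, 0.299]
orientation: [0.003, -0.199, 0.98, -0.001]
wrist_force: [0.7, -1.1, -0.2]
finger_gap: 0.0768
grip_force: 0.0
[] []
[361.12486662 192.42153597] [{'centre': [352.5, 217.0], 'score': 0.85}]
```

View pics/s3c.png

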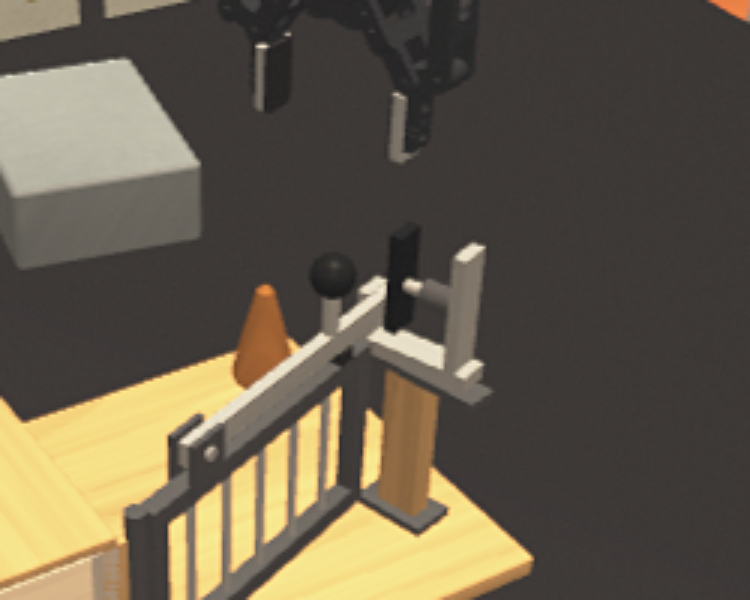

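The bar lies level behind the nose. The ball is at (361,191), predicted (361,192), and the gripper is clear.

```bash
python3 -c "
from workcell import env
print(env.hand_in())"
```

```text
the job is handed in; nothing more can be done
None
```

The job is handed in, but no verdict came back. The last picture shows the gate open at about 1.19 rad, with the bar fully down behind the keeper's nose and the gripper clear; by the wrist-force readings, the push on the stop was about 3 N.

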